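# Wipe brass chips off the repair panel into its catch tray

### The arm

A 6-joint arm with a two-finger parallel gripper is mounted at the origin on the work surface. World frame = base frame: x ahead of the robot, y to its left, z up, the work surface at z = 0. Lengths are in m, angles in degrees, forces in N, time in s.
With the tool pointing down it reaches from about 0.4 to 0.825 m from the base axis. Payload 7 kg.
Tool frame: the origin (TCP) lies between the finger pads; the fingertips stand 11 mm ahead of it and the grasp point (between the pads) lies 8 mm behind it; z points along the fingers, y is the direction in which the jaws open and shut (so a half turn about z gives the same grasp; the last joint's range is limited). The gripper opens to 88 mm and grips with 3 to 60 N. Pads are 19 mm wide; open, the fingers measure 130 mm over their backs; the gripper's body (78 mm by 193 mm) begins 47 mm behind the grasp point.
Start: joints at [-49.612, 20.546, 0.682, 0, -70.136, -16.507], TCP at [0.273, -0.617, 0.238] pointing down, gripper open.
Joint ranges: [-176.03, 176.03], [-82.01, 121.73], [-58.28, 71.71], [-173.87, 95.51], [-174.79, -0.11], [-173.66, 173.66]. Speed limits (degrees/s): [136.94, 136.94, 172.46, 180, 180, 180].

### API

Orientations are given as [roll, pitch, yaw] about the fixed x, y, z axes, in that order (R = Rz(yaw) Ry(pitch) Rx(roll)).
In Python, from plant import r gives the robot as it stands.
- The arm moves only by the shell command python3 -m inch 'ROWS' [OPENING] [FORCE]. ROWS is JSON, a list of rows, each an object of numbers: "x", "y", "z": the shift along the tool's x, y, z as a fraction of full scale; "yaw": the turn about the tool's z as a fraction of full scale. In form: [{"x": .., "y": .., "z": .., "yaw": ..}, ...]. A call has 1 to 5 rows; each row shifts and turns the pose as measured when the row begins, along the tool's axes as they then stand; what a row does not reach is not made up. Full scale, the value 1, is 0.025 m for a shift and 4 degrees for a turn. A row lasts 1/12 s, in which the tool goes at most 41.7 mm and 7.16 degrees, less where a joint would pass 70% of its speed; a pose out of reach is approached as far as the arm can. A call with a number of a shift or a turn outside -1 to 1 is refused whole. A call with a gripper value outside its range is refused whole. OPENING is the opening, from -1 (shut) to 1 (fully open), set as the call begins (- or left out, the last holds). The fingers move at their own pace and stop on an object; FORCE is the grip in N (left out, the last holds). Time passes only in rows, so rows that do not move let the fingers close. It gives the time, the measured TCP pose, the force and the opening at its end, in the units of the state.
- r.get_state(): the state, without advancing time (a new reading comes with each control period).
- r.capture(name): name is "scene" or "top" or "wrist"; returns (picture, depth): 420x560x3 uint8, red, green, blue; 420x560 float32, m along the optical axis (not along the pixel's ray), 0 where there is no reading.
- r.camera_info(name): a dict with "mtx" (3x3 intrinsics, pixels), "k1" (the pictures are not rectified: a ray, as slopes to the right and down, at radius r is drawn at 1 + k1 r^2 times it, then the intrinsics apply), "pose" (4x4, takes a point from camera to world coordinates). Camera axes: x right, y down, z forward; pixel columns grow to the right and rows downward; lengths in m; the calibration is good to about 2 mm. A picture is of the moment at which its call begins: read the wrist's pose just before it. camera_info takes no time and is no camera call; for the wrist camera it gives the pose at the moment of the call.
- r.close_job(): hands the job in, once; it reports no verdict.
The state is a dict: "time_s": time; "joints": joint angles; "qd": joint speeds; "joint_torque": joint torques, N m; "tcp_pos": TCP position; "eef_rot": TCP orientation; "contact_force": force on the tool from outside, world axes, zero at the start; "moment": the same for the moment, N m; "gripper_width": finger opening in m.
Only numpy, scipy, OpenCV 4.12 (cv2) and the standard library are available. Lean on these libraries where they do the work, as an engineer would, in place of code of your own. Each camera call takes 0.05 s, during which the arm holds its last target. There are 200 camera calls.

### The job

Two loose brass chips are lying on the steel panel of the repair stand. Take the yellow scraper block and wipe both chips off the panel into the blue catch tray with it (do not touch the chips with the gripper itself), then stand the scraper upright on the bench, clear of the stand, and let go.

Things in the scene. Friction and masses are not known exactly. Their poses are not given: they have to be found in the camera images.
- scraper_center (a point): Centre, half-way up, of the loose yellow scraper block, 120 mm long (x), 28 thick (y), 80 tall (z up), about 0.2 kg, standing on its black foot on the bench left or right of the stand (a grey finned heat sink is on the other side). Its top 40 mm is a grip bar 80 long, 24 thick, to pinch from above across y. Ends and faces are alike; its long flat faces push the chips.
- stand: Fixed repair stand; origin on the bench under its panel's centre, z up. Panel: flat dark steel, no rims, x -80 to 80, y -100 to 100 mm, top 45 mm above the bench. Against its +y edge lies an open blue catch tray: inside y 100 to 175, x -75 to 75, floor 5 mm and 5 mm thick outer walls 40 mm above the bench (below the panel's top).
- chip1_center (a point): Centre of a loose brass chip lying flat on the panel in its half towards the stand's -x side, 20 x 14 x 8 mm, about 18 g, any yaw. It lies within 45 mm of the panel's centre in x and 50 mm in y.
- chip2_center (a point): Centre of the other brass chip, alike, in the half towards the stand's +x side.
Not all that is in view belongs to the job. Leave any orange or purple look-alike of the part that bears scraper_center alone.

How it is judged:
By the outcome, as a careful person would: the job done as asked, in the order asked, and still so for the second after the job is handed in, with the robot touching nothing.
It also fails if it takes over 50 s, if anything falls off the work surface, if the arm or the gripper's body presses on something with over 40 N, if the wrist force passes 120 N, or if a joint passes its speed limit or range.

## Working session

There is one attempt and no reset: what is moved stays moved. The work goes in short steps, Python scripts to look and compute and a shell command to move; the robot and the scene stay as the last step left them, time stands still between calls to the robot, and variables do not carry over. Pictures are saved under pics/ and viewed, about 8 in all and at most 12, crops included, and the job is handed in when it is done.

```bash
mkdir -p pics; ls; cat > h.py <<'E'
import numpy as np, cv2
from plant import r
def cap(n,f=None):
    info=r.camera_info(n); p,d=r.capture(n)
    if f: cv2.imwrite(f,p[:,:,::-1])
    return p,d,info
def world(info,uv,depth):
    uv=np.atleast_2d(uv).astype(float); K=np.array(info["mtx"]); 
    s=cv2.undistortPoints(uv.reshape(-1,1,2),K,np.array([info["k1"],0,0,0.])).reshape(-1,2)
    c=np.c_[s,np.ones(len(s))]*np.reshape(depth,(-1,1)); T=np.array(info["pose"])
    return c@T[:3,:3].T+T[:3,3]
def plane(info,uv,z):
    a=world(info,uv,1.); o=np.array(info["pose"])[:3,3]; d=a-o
    return o+d*((z-o[2])/d[:,2:3])
E
python3 - <<'E'
from h import *
s=r.get_state(); print(s)
a=cap("top","pics/top1.png");b=cap("scene","pics/scene1.png")
np.savez("d1.npz",top=a[1],scene=b[1])
print(a[2],b[2])
E
```

```text
pics
{'time_s': 0.0, 'joints': array([-4.96117638e+01,  2.05903630e+01,  6.34790884e-01, -1.88742752e-02,
       -7.01351335e+01, -1.65076701e+01]), 'qd': array([-0.03891913,  0.05407988,  0.0215301 ,  0.0116912 , -0.108872  ,
        0.00689946]), 'joint_torque': array([ 2.88853098e-04, -5.82727432e+01,  2.93063396e+01,  6.99750647e+00,
        7.05208411e-03, -1.69954874e-04]), 'tcp_pos': array([ 0.27305869, -0.61680517,  0.23664641]), 'eef_rot': array([ 1.79907991e+02, -8.76393110e-03, -1.56125854e+02]), 'contact_force': array([-0.25774614, -0.67344786, -0.31669984]), 'moment': array([-0.01248418,  0.01445937,  0.00294015]), 'gripper_width': 0.08751700301399812}
{'mtx': array([[395.43549594,   0.        , 283.45970419],
       [  0.        , 395.43549594, 211.26381036],
       [  0.        ,   0.        ,   1.        ]]), 'k1': -0.09963461140443851, 'pose': array([[ 0.00874848, -0.99952764,  0.02946118,  0.40072417],
       [-0.99988885, -0.00909974, -0.01181003,  0.10610747],
       [ 0.01207254, -0.02935459, -0.99949615,  1.12921359],
       [ 0.        ,  0.        ,  0.        ,  1.        ]])} {'mtx': array([[459.44446694,   0.        , 280.06040379],
       [  0.        , 459.44446694, 208.08661451],
       [  0.        ,   0.        ,   1.        ]]), 'k1': -0.0445780504377226, 'pose': array([[ 1.09103791e-02,  8.01191508e-01, -5.98308559e-01,
         1.14972952e+00],
       [ 9.99805053e-01,  1.10665451e-03,  1.97137316e-02,
         8.57810089e-02],
       [ 1.64565952e-02, -5.98407005e-01, -8.01023244e-01,
         1.02422092e+00],
       [ 0.00000000e+00,  0.00000000e+00,  0.00000000e+00,
         1.00000000e+00]])}
```

View pics/top1.png

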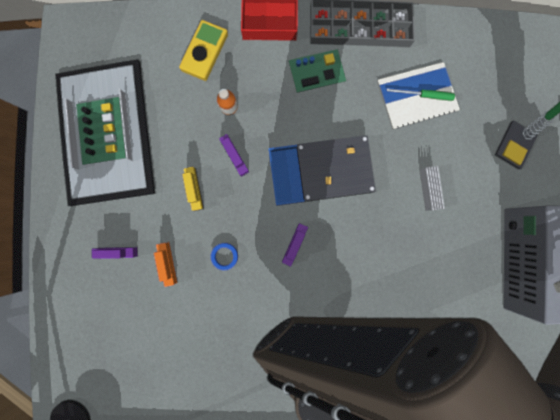

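View pics/scene1.png

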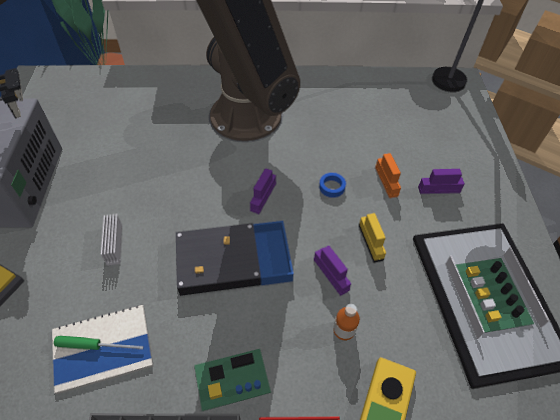

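Candidates for the scraper (top view): yellow block (192,188), orange (165,264), purple (115,253), (234,155), (295,244), and a yellow multimeter (203,50). I choose the yellow block at (192,188), since the heat sink (432,180) is on the stand's other side. The chips are at (351,150) and (328,180), and the tray is on the left, which is world +y.

```bash
cat > m1.py <<'E'
from h import *
p=cv2.imread("pics/top1.png"); d=np.load("d1.npz"); info=r.camera_info("top"); si=r.camera_info("scene"); q=cv2.imread("pics/scene1.png")
def blobs(img,lo,hi,box,amin=8):
    x0,y0,x1,y1=box; m=cv2.inRange(cv2.cvtColor(img,cv2.COLOR_BGR2HSV),lo,hi); k=np.zeros_like(m);k[y0:y1,x0:x1]=m[y0:y1,x0:x1]
    n,l,st,c=cv2.connectedComponentsWithStats(k); return [(c[i],st[i,4],np.argwhere(l==i)[:,::-1]) for i in range(1,n) if st[i,4]>=amin]
print("scraper pix")
for c,a,px in blobs(p,(20,90,80),(35,255,255),(160,150,220,225)):
    dd=d["top"][px[:,1],px[:,0]]; w=world(info,px,dd); print(c,a,w.mean(0),w[:,2].min(),w[:,2].max())
    t=w[w[:,2]>0.07]; xy=t[:,:2].astype(np.float32); print("top",len(t),cv2.minAreaRect(xy))
for nm,im,inf,bx in(("top",p,info,(300,135,375,205)),("scene",q,si,(178,222,262,290))):
  for c,a,px in blobs(im,(8,90,110),(30,255,255),bx):
    print(nm,"chip",c,a,plane(inf,c,.051))
b=blobs(p,(100,90,40),(125,255,255),(255,130,320,215),100)
for c,a,px in b: print("tray",c,a,cv2.boxPoints(cv2.minAreaRect(px.astype(np.float32))).tolist())
# panel by depth
x0,y0,x1,y1=262,125,390,212; g=np.stack(np.meshgrid(np.arange(x0,x1),np.arange(y0,y1)),-1).reshape(-1,2)
w=world(info,g,d["top"][g[:,1],g[:,0]]); t=w[(w[:,2]>.038)&(w[:,2]<.06)]
print("panel z",np.median(t[:,2])); rc=cv2.minAreaRect(t[:,:2].astype(np.float32)); print(rc,cv2.boxPoints(rc))
f=cv2.resize(p[130:220,160:400],None,fx=3.3,fy=3.3,interpolation=cv2.INTER_CUBIC); cv2.imwrite("pics/crop1.png",f)
E
python3 m1.py
```

```text
scraper pix
[191.91005291 188.41622575] 567 [0.49240854 0.34365234 0.05590907] -0.004070064614607016 0.08353573705002804
top 261 ((0.49486836791038513, 0.3461941182613373), (0.07949704676866531, 0.023990657180547714), 12.238863945007324)
top chip [350.34042553 150.29787234] 47 [[ 0.60256285 -0.08980444  0.051     ]]
top chip [327.87179487 180.12820513] 39 [[ 0.51906114 -0.02772236  0.051     ]]
scene chip [226.44444444 239.57777778] 45 [[ 0.52171821 -0.02604839  0.051     ]]
scene chip [198.97959184 268.85714286] 49 [[ 0.60537657 -0.08717262  0.051     ]]
tray [285.86582431 174.49759326] 1662 [[267.5851745605469, 147.61317443847656], [296.3088684082031, 143.62376403808594], [304.2990417480469, 201.1529083251953], [275.5753479003906, 205.14231872558594]]
panel z 0.04348313180475483
((0.5497809052467346, -0.011640608310699463), (0.16171224415302277, 0.27957263588905334), 8.419363975524902) [[ 0.44932902  0.11480048]
 [ 0.49026334 -0.16175917]
 [ 0.6502328  -0.1380817 ]
 [ 0.60929847  0.13847795]]
```

View pics/crop1.png

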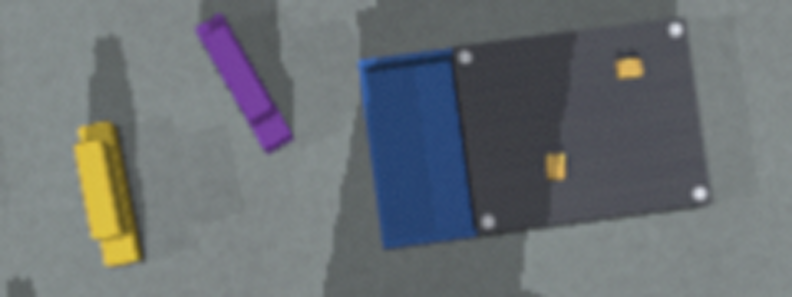

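The crop shows the yellow scraper with a grip bar and foot, alone and matching the description. The panel has two chips, with the tray at its left (+y). Scraper: (0.495, 0.346), yaw 12.2°. Stand: (0.556, -0.051), yaw 8.4°.

```bash
cat > go.py <<'E'
# usage: go.py x y z yaw(of tool x axis, mod 180): shift in tool axes, units of full scale
import sys; from h import *
x,y,z,yw=map(float,sys.argv[1:]); s=r.get_state(); p=s["tcp_pos"]; a=np.radians(s["eef_rot"][2])
d=np.array([x,y,z])-p; tx=np.array([np.cos(a),np.sin(a),0]); ty=np.array([np.sin(a),-np.cos(a),0])
dy=(s["eef_rot"][2]-yw+90)%180-90
print("tool shift units",np.round([d@tx/.025,d@ty/.025,-d[2]/.025],2),"yaw units",round(dy/4,2),"t",round(s["time_s"],2),np.round(p,4),np.round(s["eef_rot"],2),"F",np.round(s["contact_force"],1),"w",round(s["gripper_width"],4),"j",np.round(s["joints"],0))
E
python3 -m inch '[{"y":0.5,"yaw":1},{"x":-0.4,"y":1,"yaw":1},{"x":-0.4,"y":1,"yaw":1},{"x":-0.4,"y":1},{"x":-0.4,"y":1}]' 1 30
python3 go.py 0.495 0.346 0.15 12.2
```

```text
tool shift units [-23.7   31.63   3.47] yaw units 2.92 t 0.1 [ 0.2731 -0.6169  0.2367] [ 1.7992e+02 -1.0000e-02 -1.5613e+02] F [0.1 0.6 0.2] w 0.0881 j [-50.  21.   1.  -0. -70. -17.]validation failed for argument at $[0]...
```

```bash

python3 -m inch '[{"x":0,"y":0.5,"z":0,"yaw":1},{"x":-0.4,"y":1,"z":0,"yaw":1},{"x":-0.4,"y":1,"z":0,"yaw":1},{"x":-0.4,"y":1,"z":0,"yaw":0},{"x":-0.4,"y":1,"z":0,"yaw":0}]' 1 30
python3 go.py 0.495 0.346 0.15 12.2
```

```text
time_s: 0.52
tcp_pos: [0.2793, -0.4976, 0.2315]
eef_rot: [179.6, -0.3, -169.0]
contact_force: [0.3, 0.8, 0.3]
gripper_width: 0.0875
tool shift units [-14.89  31.49   3.26] yaw units -0.31 t 0.52 [ 0.2793 -0.4976  0.2315] [ 179.56   -0.27 -169.03] F [0.3 0.8 0.3] w 0.0875 j [-41.  11. -13.  -0. -66. -38.]
```

```bash

python3 -m inch '[{"x":-0.8,"y":1,"z":-0.1,"yaw":0},{"x":-0.8,"y":1,"z":-0.1,"yaw":0},{"x":-0.8,"y":1,"z":-0.1,"yaw":0},{"x":-0.8,"y":1,"z":-0.1,"yaw":0},{"x":-0.8,"y":1,"z":-0.1,"yaw":0}]'
python3 -m inch '[{"x":-0.8,"y":1,"z":-0.1,"yaw":0},{"x":-0.8,"y":1,"z":-0.1,"yaw":0},{"x":-0.8,"y":1,"z":-0.1,"yaw":0},{"x":-0.8,"y":1,"z":-0.1,"yaw":0},{"x":-0.8,"y":1,"z":-0.1,"yaw":0}]'
python3 go.py 0.495 0.346 0.15 12.2
```

```text
time_s: 0.93
tcp_pos: [0.3524, -0.3486, 0.2427]
eef_rot: [179.3, -0.4, -169.3]
contact_force: [1.4, -1.0, -0.3]
gripper_width: 0.0875
time_s: 1.35
tcp_pos: [0.4285, -0.1993, 0.256]
eef_rot: [179.3, -0.4, -169.4]
contact_force: [0.9, 0.0, 0.3]
gripper_width: 0.0875
tool shift units [-6.64 20.94  4.24] yaw units -0.39 t 1.35 [ 0.4285 -0.1993  0.256 ] [ 179.27   -0.45 -169.35] F [0.9 0.  0.3] w 0.0875 j [ -2.   1. -21.  -1. -68. -78.]
```

```bash

python3 -m inch '[{"x":-0.3,"y":1,"z":0,"yaw":0},{"x":-0.3,"y":1,"z":0,"yaw":0},{"x":-0.3,"y":1,"z":0,"yaw":0},{"x":-0.3,"y":1,"z":0,"yaw":0},{"x":-0.3,"y":1,"z":0,"yaw":0}]'
python3 -m inch '[{"x":-0.3,"y":1,"z":0,"yaw":0},{"x":-0.3,"y":1,"z":0,"yaw":0},{"x":-0.3,"y":1,"z":0.1,"yaw":0},{"x":-0.3,"y":1,"z":0.2,"yaw":0},{"x":-0.3,"y":0.8,"z":0.2,"yaw":0}]'
python3 -m inch '[{"x":-0.3,"y":0.8,"z":0.3,"yaw":0},{"x":-0.3,"y":0.8,"z":0.3,"yaw":-0.2},{"x":-0.3,"y":0.5,"z":0.3,"yaw":-0.2},{"x":0,"y":0,"z":0.0,"yaw":0},{"x":0,"y":0,"z":0,"yaw":0}]'
python3 go.py 0.495 0.346 0.15 12.2
```

```text
time_s: 1.77
tcp_pos: [0.4434, -0.0618, 0.2569]
eef_rot: [179.2, -0.5, -169.3]
contact_force: [0.7, 0.4, -1.2]
gripper_width: 0.0873
time_s: 2.18
tcp_pos: [0.4566, 0.0705, 0.246]
eef_rot: [179.2, -0.4, -169.2]
contact_force: [0.4, 0.1, -0.2]
gripper_width: 0.0873
time_s: 2.6
tcp_pos: [0.4679, 0.1331, 0.221]
eef_rot: [179.2, -0.5, -167.2]
contact_force: [0.6, -0.6, -0.9]
gripper_width: 0.0876
tool shift units [-2.94  8.07  2.84] yaw units 0.14 t 2.6 [0.4679 0.1331 0.221 ] [ 179.2    -0.52 -167.22] F [ 0.6 -0.6 -0.9] w 0.0876 j [  38.    4.  -23.   -1.  -63. -115.]
```

```bash

python3 -m inch '[{"x":-0.3,"y":1,"z":0.1,"yaw":0},{"x":-0.4,"y":1,"z":0.2,"yaw":0},{"x":-0.4,"y":1,"z":0.2,"yaw":0},{"x":-0.4,"y":1,"z":0.2,"yaw":0},{"x":-0.4,"y":1,"z":0.2,"yaw":0}]'
python3 -m inch '[{"x":-0.4,"y":0.8,"z":0.2,"yaw":0},{"x":-0.3,"y":0.6,"z":0.2,"yaw":0},{"x":0,"y":0.3,"z":0.2,"yaw":0},{"x":0,"y":0,"z":0,"yaw":0},{"x":0,"y":0,"z":0,"yaw":0}]'
python3 go.py 0.495 0.346 0.15 12.2
python3 - <<'E'
from h import *
p,d,i=cap("wrist","pics/w1.png"); np.save("w1.npy",d)
w=world(i,np.stack(np.meshgrid(np.arange(560),np.arange(420)),-1).reshape(-1,2),d.reshape(-1))
hsv=cv2.cvtColor(cv2.imread("pics/w1.png"),cv2.COLOR_BGR2HSV)
m=(cv2.inRange(hsv,(20,90,60),(35,255,255)).reshape(-1)>0)&(w[:,2]>.068)&(w[:,2]<.095)&(np.hypot(w[:,0]-.495,w[:,1]-.346)<.07)
t=w[m]; print(len(t),np.median(t[:,2]),cv2.minAreaRect(t[:,:2].astype(np.float32)))
E
```

```text
time_s: 3.02
tcp_pos: [0.487, 0.263, 0.201]
eef_rot: [179.2, -0.5, -167.7]
contact_force: [1.0, -0.3, -0.6]
gripper_width: 0.0876
time_s: 3.43
tcp_pos: [0.4963, 0.3108, 0.1841]
eef_rot: [179.3, -0.6, -167.7]
contact_force: [0.6, -0.8, -0.7]
gripper_width: 0.0876
tool shift units [-0.25  1.39  1.36] yaw units 0.03 t 3.43 [0.4963 0.3108 0.1841] [ 179.28   -0.58 -167.7 ] F [ 0.6 -0.8 -0.7] w 0.0876 j [  51.   15.  -15.   -1.  -61. -128.]
3376 0.07982594696782316 ((0.4941112995147705, 0.34794509410858154), (0.08017686754465103, 0.023808762431144714), 12.443044662475586)
```

View pics/w1.png

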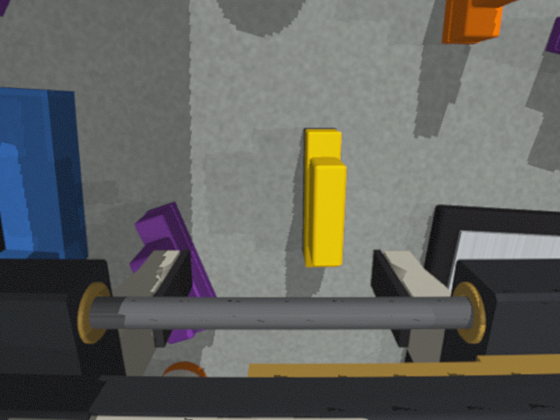

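The picture shows the yellow scraper at (325,200) ahead of the camera, and the purple block at (175,270) clear of the finger path. I align, then descend.

```bash

python3 -m inch '[{"x":-0.1,"y":0.7,"z":0.3,"yaw":0},{"x":-0.1,"y":0.6,"z":0.3,"yaw":0},{"x":0,"y":0.2,"z":0.2,"yaw":0},{"x":0,"y":0,"z":0,"yaw":0},{"x":0,"y":0,"z":0,"yaw":0}]'
python3 go.py 0.494 0.348 0.056 12.4
```

```text
time_s: 3.9
tcp_pos: [0.4928, 0.3478, 0.1649]
eef_rot: [179.2, -0.5, -167.9]
contact_force: [0.0, 0.0, 1.0]
gripper_width: 0.0877
tool shift units [-0.05 -0.    4.36] yaw units -0.07 t 3.9 [0.4928 0.3478 0.1649] [ 179.22   -0.51 -167.87] F [0. 0. 1.] w 0.0877 j [  53.   17.  -14.   -1.  -59. -130.]
```

```bash

python3 -m inch '[{"x":0,"y":0,"z":0.6,"yaw":0},{"x":0,"y":0,"z":0.8,"yaw":0},{"x":0,"y":0,"z":0.8,"yaw":0},{"x":0,"y":0,"z":0.5,"yaw":0},{"x":0,"y":0,"z":0,"yaw":0}]'
python3 go.py 0.494 0.348 0.056 12.4
```

```text
time_s: 4.32
tcp_pos: [0.4929, 0.3481, 0.0979]
eef_rot: [179.1, -0.3, -167.8]
contact_force: [-0.6, -0.3, -0.3]
gripper_width: 0.0879
tool shift units [-0.04 -0.01  1.67] yaw units -0.06 t 4.32 [0.4929 0.3481 0.0979] [ 179.08   -0.29 -167.83] F [-0.6 -0.3 -0.3] w 0.0879 j [  53.   21.  -18.   -1.  -50. -130.]
```

```bash

python3 -m inch '[{"x":0,"y":0,"z":0.6,"yaw":0},{"x":0,"y":0,"z":0.6,"yaw":0},{"x":0,"y":0,"z":0.3,"yaw":0},{"x":0,"y":0,"z":0.1,"yaw":0},{"x":0,"y":0,"z":0,"yaw":0}]'
python3 go.py 0.494 0.348 0.056 12.4
```

```text
time_s: 4.73
tcp_pos: [0.4941, 0.3485, 0.0602]
eef_rot: [179.0, -0.1, -167.8]
contact_force: [0.1, 0.0, 0.4]
gripper_width: 0.0879
tool shift units [ 0.01 -0.02  0.17] yaw units -0.05 t 4.73 [0.4941 0.3485 0.0602] [ 1.7903e+02 -1.4000e-01 -1.6781e+02] F [0.1 0.  0.4] w 0.0879 j [  53.   23.  -20.   -1.  -46. -130.]
```

```bash

python3 -m inch '[{"x":0,"y":0,"z":0.2,"yaw":0},{"x":0,"y":0,"z":0,"yaw":0},{"x":0,"y":0,"z":0,"yaw":0},{"x":0,"y":0,"z":0,"yaw":0},{"x":0,"y":0,"z":0,"yaw":0}]' -1 35
python3 -m inch '[{"x":0,"y":0,"z":0,"yaw":0},{"x":0,"y":0,"z":0,"yaw":0},{"x":0,"y":0,"z":0,"yaw":0},{"x":0,"y":0,"z":0,"yaw":0},{"x":0,"y":0,"z":0,"yaw":0}]' -1 35
python3 go.py 0.494 0.348 0.056 12.4
```

```text
time_s: 5.15
tcp_pos: [0.4955, 0.3498, 0.0583]
eef_rot: [178.9, 0.1, -167.8]
contact_force: [0.3, 0.2, -0.2]
gripper_width: 0.0601
time_s: 5.57
tcp_pos: [0.4958, 0.3502, 0.0593]
eef_rot: [178.8, 0.2, -167.8]
contact_force: [0.6, -0.8, 1.5]
gripper_width: 0.0265
tool shift units [ 0.09 -0.07  0.13] yaw units -0.04 t 5.57 [0.4958 0.3502 0.0593] [ 1.7884e+02  1.5000e-01 -1.6777e+02] F [ 0.6 -0.8  1.5] w 0.0265 j [  53.   24.  -20.   -1.  -45. -130.]
```

```bash

python3 -m inch '[{"x":0,"y":0,"z":0,"yaw":0},{"x":0,"y":0,"z":0,"yaw":0},{"x":0,"y":0,"z":0,"yaw":0}]' -1 35
python3 -m inch '[{"x":0,"y":0,"z":-0.6,"yaw":0},{"x":0,"y":0,"z":-1,"yaw":0},{"x":0,"y":0,"z":-1,"yaw":0},{"x":0,"y":0,"z":-1,"yaw":0},{"x":0,"y":0,"z":-0.5,"yaw":0}]'
python3 go.py 0.494 0.348 0.056 12.4
```

```text
time_s: 5.82
tcp_pos: [0.4959, 0.3499, 0.0593]
eef_rot: [178.9, 0.1, -167.8]
contact_force: [-0.2, 0.8, 0.6]
gripper_width: 0.0237
time_s: 6.23
tcp_pos: [0.4929, 0.3451, 0.159]
eef_rot: [179.3, -0.5, -167.9]
contact_force: [0.9, 0.6, -0.7]
gripper_width: 0.0235
tool shift units [-0.07  0.11  4.12] yaw units -0.06 t 6.23 [0.4929 0.3451 0.159 ] [ 179.26   -0.5  -167.85] F [ 0.9  0.6 -0.7] w 0.0235 j [  53.   17.  -14.   -1.  -58. -130.]
```

```bash

python3 -m inch '[{"x":0,"y":-0.4,"z":-0.5,"yaw":0.3},{"x":-0.1,"y":-0.8,"z":-0.2,"yaw":0.3},{"x":-0.1,"y":-1,"z":0,"yaw":0.3},{"x":-0.1,"y":-1,"z":0,"yaw":0},{"x":-0.1,"y":-1,"z":0,"yaw":0}]'
python3 -m inch '[{"x":-0.1,"y":-1,"z":0,"yaw":0},{"x":-0.1,"y":-1,"z":0,"yaw":0},{"x":-0.1,"y":-1,"z":0,"yaw":0},{"x":-0.1,"y":-1,"z":0,"yaw":0},{"x":-0.1,"y":-1,"z":0,"yaw":0}]'
python3 go.py 0.576 -0.139 0.16 8.4
```

```text
time_s: 6.65
tcp_pos: [0.521, 0.2456, 0.179]
eef_rot: [179.0, -0.3, -171.3]
contact_force: [-0.1, -0.2, -1.8]
gripper_width: 0.024
time_s: 7.07
tcp_pos: [0.5512, 0.1182, 0.1752]
eef_rot: [178.9, -0.4, -171.3]
contact_force: [0.6, -0.2, -1.8]
gripper_width: 0.0237
tool shift units [  0.58 -10.32   0.61] yaw units 0.08 t 7.07 [0.5512 0.1182 0.1752] [ 178.92   -0.41 -171.27] F [ 0.6 -0.2 -1.8] w 0.0237 j [  31.   13.  -18.   -1.  -59. -112.]
```

```bash

python3 -m inch '[{"x":0.05,"y":-1,"z":0,"yaw":0},{"x":0.1,"y":-1,"z":0,"yaw":0},{"x":0.1,"y":-1,"z":0,"yaw":0},{"x":0.1,"y":-1,"z":0,"yaw":0},{"x":0.1,"y":-1,"z":0,"yaw":0}]'
python3 -m inch '[{"x":0.1,"y":-1,"z":0,"yaw":0},{"x":0.1,"y":-1,"z":0,"yaw":0},{"x":0,"y":-0.7,"z":0,"yaw":0},{"x":0,"y":-0.3,"z":0,"yaw":0},{"x":0,"y":0,"z":0,"yaw":0}]'
python3 -m inch '[{"x":0,"y":0,"z":0,"yaw":0}]'
python3 go.py 0.576 -0.139 0.16 8.4
python3 - <<'E'
from h import *
cap("scene","pics/scene2.png")
p=cv2.imread("pics/scene2.png")[180:330,130:330]; cv2.imwrite("pics/s2c.png",cv2.resize(p,None,fx=3.5,fy=3.5))
E
```

```text
time_s: 7.48
tcp_pos: [0.558, -0.0129, 0.1708]
eef_rot: [178.9, -0.6, -171.3]
contact_force: [1.2, 0.0, -2.3]
gripper_width: 0.0239
time_s: 7.9
tcp_pos: [0.5621, -0.0954, 0.167]
eef_rot: [178.8, -0.8, -171.6]
contact_force: [0.4, 0.2, -1.4]
gripper_width: 0.024
time_s: 7.98
tcp_pos: [0.5618, -0.0955, 0.1667]
eef_rot: [178.8, -0.8, -171.7]
contact_force: [-0.4, -0.0, -1.7]
gripper_width: 0.024
tool shift units [-0.31 -1.8   0.27] yaw units -0.02 t 7.98 [ 0.5618 -0.0955  0.1667] [ 178.76   -0.83 -171.67] F [-0.4 -0.  -1.7] w 0.024 j [  9.  15. -17.  -1. -59. -90.]
```

View pics/s2c.png

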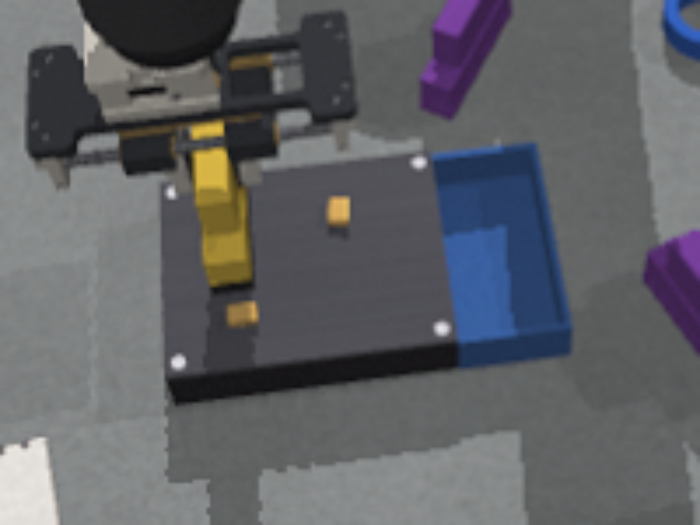

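The scraper is held level. Chips at (340,210) and (242,313) are untouched, and the tray is on the right. I finish positioning behind the chips, then descend.

```bash

python3 -m inch '[{"x":-0.1,"y":-0.8,"z":0,"yaw":0},{"x":-0.2,"y":-0.7,"z":0,"yaw":0},{"x":-0.1,"y":-0.3,"z":0,"yaw":0},{"x":0,"y":0,"z":0,"yaw":0},{"x":0,"y":0,"z":0,"yaw":0}]'
python3 go.py 0.576 -0.139 0.108 8.4
```

```text
time_s: 8.45
tcp_pos: [0.5789, -0.1344, 0.1653]
eef_rot: [178.7, -0.8, -171.4]
contact_force: [-1.1, -0.2, -1.7]
gripper_width: 0.0237
tool shift units [ 0.14 -0.16  2.29] yaw units 0.06 t 8.45 [ 0.5789 -0.1344  0.1653] [ 178.68   -0.82 -171.36] F [-1.1 -0.2 -1.7] w 0.0237 j [  5.  17. -14.  -1. -60. -86.]
```

```bash

python3 -m inch '[{"x":0.1,"y":-0.3,"z":0.2,"yaw":0.05},{"x":0,"y":0,"z":0.6,"yaw":0},{"x":0,"y":0,"z":0.5,"yaw":0},{"x":0,"y":0,"z":0.2,"yaw":0},{"x":0,"y":0,"z":0,"yaw":0}]'
python3 go.py 0.576 -0.139 0.108 8.4
```

```text
time_s: 8.87
tcp_pos: [0.576, -0.1388, 0.1264]
eef_rot: [178.7, -0.7, -171.4]
contact_force: [-0.6, -0.2, -1.4]
gripper_width: 0.0236
tool shift units [ 0.   -0.01  0.74] yaw units 0.05 t 8.87 [ 0.576  -0.1388  0.1264] [ 178.66   -0.74 -171.4 ] F [-0.6 -0.2 -1.4] w 0.0236 j [  4.  19. -17.  -2. -55. -85.]
```

```bash

python3 -m inch '[{"x":0,"y":0,"z":0.4,"yaw":0.05},{"x":0,"y":0,"z":0.3,"yaw":0},{"x":0,"y":0,"z":0.1,"yaw":0},{"x":0,"y":0,"z":0,"yaw":0},{"x":0,"y":0,"z":0,"yaw":0}]'
python3 go.py 0.576 -0.139 0.107 8.4
```

```text
time_s: 9.28
tcp_pos: [0.5757, -0.1378, 0.1052]
eef_rot: [178.7, -0.7, -171.6]
contact_force: [-1.3, -0.1, -0.8]
gripper_width: 0.0244
tool shift units [-0.   -0.05 -0.07] yaw units 0.01 t 9.28 [ 0.5757 -0.1378  0.1052] [ 178.68   -0.71 -171.56] F [-1.3 -0.1 -0.8] w 0.0244 j [  5.  20. -18.  -2. -53. -85.]
```

```bash

python3 -m inch '[{"x":0,"y":0.3,"z":0,"yaw":0},{"x":0,"y":0.3,"z":0,"yaw":0},{"x":0,"y":0.3,"z":0,"yaw":0},{"x":0,"y":0.3,"z":0,"yaw":0},{"x":0,"y":0.3,"z":0,"yaw":0}]'
python3 go.py 0.548 0.0495 0.1065 8.4
```

```text
time_s: 9.7
tcp_pos: [0.5706, -0.0983, 0.1073]
eef_rot: [178.7, -0.6, -171.7]
contact_force: [1.0, -0.1, -1.3]
gripper_width: 0.0238
tool shift units [0.04 5.98 0.03] yaw units -0.01 t 9.7 [ 0.5706 -0.0983  0.1073] [ 178.69   -0.59 -171.66] F [ 1.  -0.1 -1.3] w 0.0238 j [  9.  19. -20.  -2. -52. -89.]
```

```bash

python3 -m inch '[{"x":0,"y":0.35,"z":0.03,"yaw":0},{"x":0,"y":0.35,"z":0.03,"yaw":0},{"x":0,"y":0.35,"z":0.03,"yaw":0},{"x":0,"y":0.35,"z":0.03,"yaw":0},{"x":0,"y":0.35,"z":0.03,"yaw":0}]'
python3 go.py 0.548 0.0495 0.1065 8.4
python3 - <<'E'
from h import *
cap("scene","pics/scene3.png")
p=cv2.imread("pics/scene3.png")[180:330,130:330]; cv2.imwrite("pics/s3c.png",cv2.resize(p,None,fx=3.5,fy=3.5))
E
```

```text
time_s: 10.12
tcp_pos: [0.5637, -0.0494, 0.1053]
eef_rot: [178.7, -0.5, -171.6]
contact_force: [0.5, -0.3, -1.6]
gripper_width: 0.024
tool shift units [ 0.04  4.01 -0.05] yaw units 0.01 t 10.12 [ 0.5637 -0.0494  0.1053] [ 178.7    -0.5  -171.58] F [ 0.5 -0.3 -1.6] w 0.024 j [ 14.  18. -22.  -2. -51. -94.]
```

View pics/s3c.png

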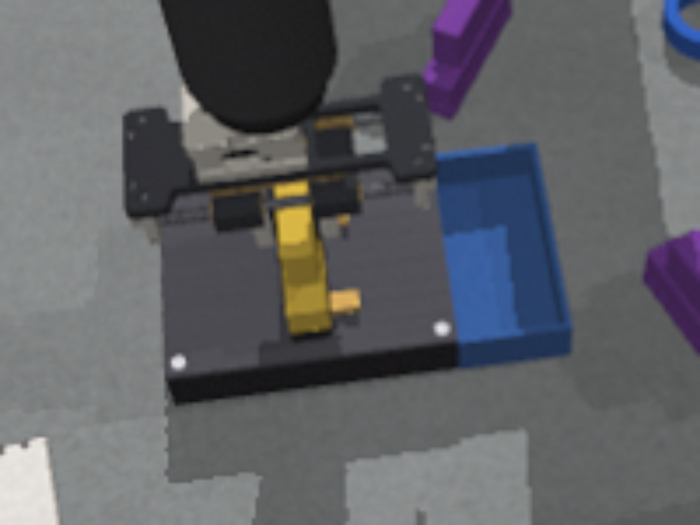

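Chip 2 (345,300) is riding ahead of the scraper face, and chip 1 (345,218) is about to be met. I continue.

```bash

python3 -m inch '[{"x":0,"y":0.3,"z":0.02,"yaw":0},{"x":0,"y":0.35,"z":0.02,"yaw":0},{"x":0,"y":0.35,"z":0.02,"yaw":0},{"x":0,"y":0.35,"z":0.02,"yaw":0},{"x":0,"y":0.35,"z":0.02,"yaw":0}]'
python3 go.py 0.548 0.0495 0.1065 8.4
python3 -m inch '[{"x":0,"y":0.3,"z":0.02,"yaw":0},{"x":0,"y":0.3,"z":0.02,"yaw":0},{"x":0,"y":0.3,"z":0.02,"yaw":0},{"x":0,"y":0.3,"z":0.02,"yaw":0},{"x":0,"y":0.2,"z":0.02,"yaw":0}]'
python3 go.py 0.548 0.0495 0.1065 8.4
```

```text
time_s: 10.58
tcp_pos: [0.558, -0.0029, 0.1047]
eef_rot: [178.8, -0.4, -171.6]
contact_force: [0.1, -1.5, 1.4]
gripper_width: 0.0242
tool shift units [ 0.09  2.13 -0.07] yaw units 0.01 t 10.58 [ 0.558  -0.0029  0.1047] [ 178.76   -0.35 -171.55] F [ 0.1 -1.5  1.4] w 0.0242 j [ 19.  17. -23.  -2. -50. -99.]
time_s: 11.0
tcp_pos: [0.5535, 0.0359, 0.1044]
eef_rot: [178.8, -0.2, -171.5]
contact_force: [1.0, -2.9, 5.0]
gripper_width: 0.024
tool shift units [ 0.14  0.57 -0.08] yaw units 0.03 t 11.0 [0.5535 0.0359 0.1044] [ 178.82   -0.18 -171.48] F [ 1.  -2.9  5. ] w 0.024 j [  23.   17.  -24.   -2.  -50. -104.]
```

```bash

python3 -m inch '[{"x":0,"y":0.3,"z":0,"yaw":0},{"x":0,"y":0.3,"z":0,"yaw":0},{"x":0,"y":0.2,"z":0,"yaw":0},{"x":0,"y":0,"z":0,"yaw":0},{"x":0,"y":0,"z":0,"yaw":0}]'
python3 go.py 0.548 0.0495 0.1065 8.4
python3 - <<'E'
from h import *
cap("scene","pics/scene4.png"); 
p=cv2.imread("pics/scene4.png")[180:330,130:330]; a=cv2.resize(p,None,fx=3.5,fy=3.5)
cv2.imwrite("pics/s4c.png",a)
E
```

```text
time_s: 11.42
tcp_pos: [0.5497, 0.0593, 0.1045]
eef_rot: [178.8, -0.2, -171.4]
contact_force: [-0.2, -1.8, 1.4]
gripper_width: 0.0237
tool shift units [ 0.13 -0.38 -0.08] yaw units 0.05 t 11.42 [0.5497 0.0593 0.1045] [ 178.8    -0.21 -171.42] F [-0.2 -1.8  1.4] w 0.0237 j [  26.   16.  -24.   -2.  -50. -106.]
```

View pics/s4c.png

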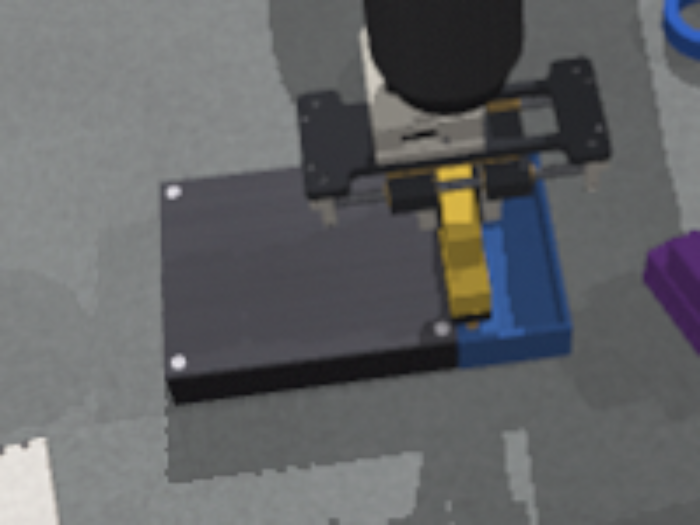

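The panel looks empty, with one chip just visible at (472,323) beneath the scraper's edge. I lift and move towards the scraper's original, clear spot.

```bash

python3 -m inch '[{"x":0,"y":0,"z":-0.6,"yaw":0},{"x":0,"y":0,"z":-0.9,"yaw":0},{"x":0,"y":0,"z":-0.8,"yaw":0},{"x":0.1,"y":0.3,"z":-0.4,"yaw":0},{"x":0.1,"y":0.6,"z":-0.2,"yaw":0}]'
python3 -m inch '[{"x":0.1,"y":1,"z":0,"yaw":-0.2},{"x":0.1,"y":1,"z":0,"yaw":-0.3},{"x":0.1,"y":1,"z":0,"yaw":-0.3},{"x":0.1,"y":1,"z":0,"yaw":0},{"x":0,"y":1,"z":0,"yaw":0}]'
python3 go.py 0.495 0.349 0.15 12.2
python3 - <<'E'
from h import *
cap("scene","pics/scene5.png"); cap("top","pics/top5.png")
a=cv2.resize(cv2.imread("pics/scene5.png")[200:310,160:310],None,fx=3,fy=3); b=cv2.resize(cv2.imread("pics/top5.png")[130:220,255:400],None,fx=3,fy=3)
o=np.zeros((620,460,3),np.uint8); o[:330,:450]=a; o[335:605,:435]=b; cv2.imwrite("pics/s5c.png",o[:600])
E
```

```text
time_s: 11.88
tcp_pos: [0.5375, 0.0777, 0.1743]
eef_rot: [178.7, -1.0, -171.7]
contact_force: [0.2, 0.7, -1.5]
gripper_width: 0.0237
time_s: 12.3
tcp_pos: [0.5014, 0.2022, 0.1761]
eef_rot: [178.5, -1.1, -168.8]
contact_force: [0.4, 0.2, -1.4]
gripper_width: 0.0239
tool shift units [-0.88  5.81  1.04] yaw units -0.26 t 12.3 [0.5014 0.2022 0.1761] [ 178.51   -1.08 -168.84] F [ 0.4  0.2 -1.4] w 0.0239 j [  41.   11.  -20.   -2.  -59. -119.]
```

View pics/s5c.png

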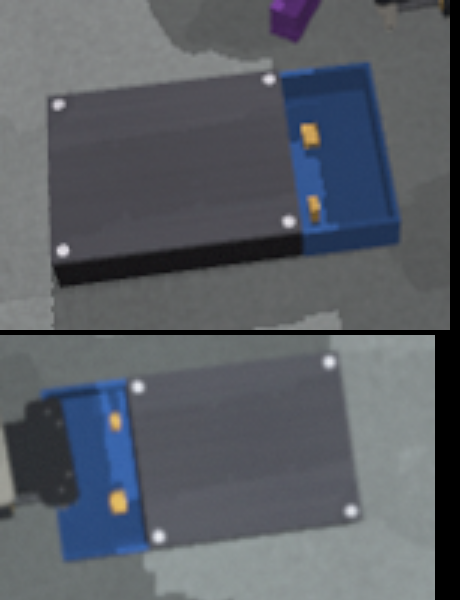

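Both chips lie in the tray: scene crop (310,135) and (314,208), top crop (115,421) and (118,502). Next is placing the scraper.

```bash

python3 -m inch '[{"x":-0.1,"y":1,"z":0.2,"yaw":-0.2},{"x":-0.2,"y":1,"z":0.1,"yaw":0},{"x":-0.2,"y":1,"z":0.1,"yaw":0},{"x":-0.2,"y":0.9,"z":0,"yaw":0},{"x":-0.2,"y":0.5,"z":0,"yaw":0}]'
python3 -m inch '[{"x":0,"y":0.2,"z":0,"yaw":0},{"x":0,"y":0,"z":0,"yaw":0},{"x":0,"y":0,"z":0,"yaw":0}]'
python3 go.py 0.495 0.349 0.060 12.2
```

```text
time_s: 12.82
tcp_pos: [0.496, 0.3184, 0.1646]
eef_rot: [178.5, -1.5, -168.0]
contact_force: [-0.0, -0.1, -0.9]
gripper_width: 0.0236
time_s: 13.07
tcp_pos: [0.4938, 0.3249, 0.1623]
eef_rot: [178.6, -1.7, -167.9]
contact_force: [-0.3, -1.5, -1.2]
gripper_width: 0.0239
tool shift units [-0.25  0.93  4.09] yaw units -0.03 t 13.07 [0.4938 0.3249 0.1623] [ 178.56   -1.66 -167.93] F [-0.3 -1.5 -1.2] w 0.0239 j [  51.   17.  -14.   -3.  -59. -128.]
```

```bash

python3 -m inch '[{"x":-0.1,"y":0.5,"z":0.5,"yaw":0},{"x":0,"y":0.4,"z":0.8,"yaw":0},{"x":0,"y":0.1,"z":0.8,"yaw":0},{"x":0,"y":0,"z":0.4,"yaw":0},{"x":0,"y":0,"z":0,"yaw":0}]'
python3 go.py 0.495 0.349 0.060 12.2
```

```text
time_s: 13.48
tcp_pos: [0.4893, 0.3489, 0.0978]
eef_rot: [178.5, -1.6, -168.2]
contact_force: [0.2, -0.8, -1.8]
gripper_width: 0.0233
tool shift units [-0.22 -0.04  1.51] yaw units -0.1 t 13.48 [0.4893 0.3489 0.0978] [ 178.47   -1.6  -168.22] F [ 0.2 -0.8 -1.8] w 0.0233 j [  53.   21.  -17.   -3.  -52. -129.]
```

```bash

python3 -m inch '[{"x":0,"y":0,"z":0.4,"yaw":0},{"x":0,"y":0,"z":0.4,"yaw":0},{"x":0,"y":0,"z":0.3,"yaw":0},{"x":0,"y":0,"z":0.1,"yaw":0},{"x":0,"y":0,"z":0,"yaw":0}]'
python3 go.py 0.495 0.349 0.060 12.2
```

```text
time_s: 13.9
tcp_pos: [0.4892, 0.3482, 0.0661]
eef_rot: [178.5, -1.6, -168.3]
contact_force: [0.5, 0.0, -1.2]
gripper_width: 0.024
tool shift units [-0.23 -0.02  0.25] yaw units -0.13 t 13.9 [0.4892 0.3482 0.0661] [ 178.47   -1.56 -168.32] F [ 0.5  0.  -1.2] w 0.024 j [  53.   23.  -19.   -3.  -48. -129.]
```

```bash

python3 -m inch '[{"x":0,"y":0,"z":0.12,"yaw":0},{"x":0,"y":0,"z":0.1,"yaw":0},{"x":0,"y":0,"z":0.05,"yaw":0},{"x":0,"y":0,"z":0,"yaw":0}]'
python3 go.py 0.495 0.349 0.060 12.2
```

```text
time_s: 14.23
tcp_pos: [0.4895, 0.3489, 0.0612]
eef_rot: [178.4, -1.5, -168.3]
contact_force: [-0.4, 0.2, -1.1]
gripper_width: 0.0235
tool shift units [-0.22 -0.04  0.05] yaw units -0.12 t 14.23 [0.4895 0.3489 0.0612] [ 178.4    -1.46 -168.28] F [-0.4  0.2 -1.1] w 0.0235 j [  53.   24.  -19.   -3.  -47. -129.]
```

```bash

python3 -m inch '[{"x":0,"y":0,"z":0.08,"yaw":0},{"x":0,"y":0,"z":0.05,"yaw":0},{"x":0,"y":0,"z":0.03,"yaw":0},{"x":0,"y":0,"z":0,"yaw":0}]'
python3 go.py 0.495 0.349 0.060 12.2
```

```text
time_s: 14.57
tcp_pos: [0.4895, 0.3492, 0.0609]
eef_rot: [178.3, -1.3, -168.2]
contact_force: [0.1, 0.0, -2.1]
gripper_width: 0.0237
tool shift units [-0.21 -0.05  0.03] yaw units -0.1 t 14.57 [0.4895 0.3492 0.0609] [ 178.34   -1.33 -168.22] F [ 0.1  0.  -2.1] w 0.0237 j [  53.   24.  -19.   -3.  -47. -129.]
```

```bash

python3 -m inch '[{"x":0,"y":0,"z":0.15,"yaw":0},{"x":0,"y":0,"z":0.1,"yaw":0},{"x":0,"y":0,"z":0.05,"yaw":0}]'
python3 go.py 0.495 0.349 0.060 12.2
```

```text
time_s: 14.82
tcp_pos: [0.4891, 0.3496, 0.0591]
eef_rot: [178.3, -1.2, -168.1]
contact_force: [-1.0, -3.1, 1.6]
gripper_width: 0.0239
tool shift units [-0.23 -0.07 -0.04] yaw units -0.06 t 14.82 [0.4891 0.3496 0.0591] [ 178.33   -1.23 -168.06] F [-1.  -3.1  1.6] w 0.0239 j [  53.   24.  -19.   -3.  -47. -129.]
```

Contact with the bench is felt. I release it and retreat straight up.

```bash

python3 -m inch '[{"x":0,"y":0,"z":0,"yaw":0},{"x":0,"y":0,"z":0,"yaw":0},{"x":0,"y":0,"z":0,"yaw":0},{"x":0,"y":0,"z":0,"yaw":0},{"x":0,"y":0,"z":0,"yaw":0}]' 1
python3 -m inch '[{"x":0,"y":0,"z":0,"yaw":0},{"x":0,"y":0,"z":0,"yaw":0},{"x":0,"y":0,"z":0,"yaw":0},{"x":0,"y":0,"z":0,"yaw":0},{"x":0,"y":0,"z":0,"yaw":0}]' 1
python3 -m inch '[{"x":0,"y":0,"z":-0.3,"yaw":0},{"x":0,"y":0,"z":-0.7,"yaw":0},{"x":0,"y":0,"z":-1,"yaw":0},{"x":0,"y":0,"z":-1,"yaw":0},{"x":0,"y":0,"z":-1,"yaw":0}]' 1
python3 -m inch '[{"x":0,"y":0,"z":-1,"yaw":0},{"x":0.6,"y":0,"z":-0.6,"yaw":0},{"x":0.4,"y":0,"z":0,"yaw":0},{"x":0,"y":0,"z":0,"yaw":0}]' 1
python3 - <<'E'
from h import *
cap("scene","pics/scene6.png"); p,d,i=cap("top","pics/top6.png")
g=np.stack(np.meshgrid(np.arange(150,240),np.arange(140,235)),-1).reshape(-1,2); w=world(i,g,d[g[:,1],g[:,0]])
m=cv2.inRange(cv2.cvtColor(cv2.imread("pics/top6.png"),cv2.COLOR_BGR2HSV),(20,90,60),(35,255,255))[g[:,1],g[:,0]]>0
t=w[m&(w[:,2]>.068)&(w[:,2]<.095)]; print(len(t),np.median(t[:,2]),cv2.minAreaRect(t[:,:2].astype(np.float32)))
E
```

```text
time_s: 15.23
tcp_pos: [0.4901, 0.3508, 0.0593]
eef_rot: [178.2, -1.1, -168.0]
contact_force: [-0.4, -0.7, 0.4]
gripper_width: 0.0514
time_s: 15.65
tcp_pos: [0.4901, 0.3507, 0.0583]
eef_rot: [178.3, -1.1, -168.1]
contact_force: [0.2, 0.6, 0.6]
gripper_width: 0.0843
time_s: 16.07
tcp_pos: [0.49, 0.3451, 0.157]
eef_rot: [178.7, -1.7, -168.1]
contact_force: [-0.2, 0.9, 0.9]
gripper_width: 0.0875
time_s: 16.4
tcp_pos: [0.4686, 0.3404, 0.2084]
eef_rot: [178.3, -1.2, -168.1]
contact_force: [-0.2, 0.2, -0.5]
gripper_width: 0.0874
33 0.07740283653596847 ((0.4523249864578247, 0.34198811650276184), (0.009882386773824692, 0.020407363772392273), 15.479540824890137)
```

View pics/scene6.png

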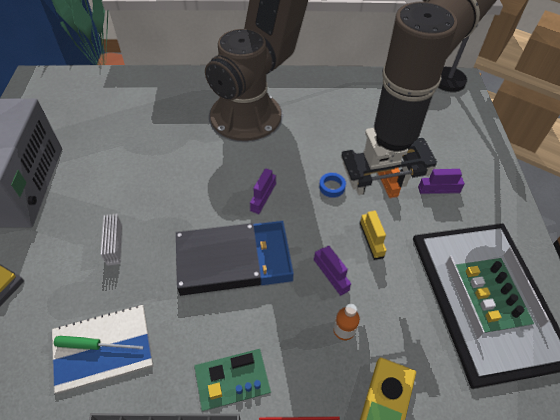

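The scraper stands upright at (373,235), and the chips are in the tray at (263,244) and (262,258). Nothing else moved, and the gripper is clear at about 0.2 m height.

```bash
python3 -c "
from plant import r
print(r.close_job(), r.get_state()['time_s'])"
```

```text
the job is handed in; nothing more can be done
the job is handed in; nothing more can be done
```

The job is done and handed in. I gripped the yellow scraper and wiped both chips into the tray in one pass along the stand's +y. I then stood the scraper back near its original spot, about (0.49, 0.35), released it and lifted the gripper clear.

- **Chips:** two camera views, taken while the gripper was moving away, show both in the blue tray and the panel empty. The last scene picture shows the same.
- **Scraper:** the last scene picture shows it upright on its foot, well away from the stand.
- **Limits:** the job took about 16.5 s, and the contact forces I read after each move stayed around 5 N or less. I did not check joint speeds or the forces between those readings.
- **Check that failed:** my final overhead measurement of the scraper was unusable. The arm hid most of it, leaving 33 pixels. Its upright stance therefore rests on the scene picture and on the gripper opening with little force.

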